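# Pack the door lock set into its foam tray

### The arm

A 7-joint arm with a two-finger parallel gripper is mounted at the origin on the work surface. World frame = base frame: x ahead of the robot, y to its left, z up, the work surface at z = 0. Lengths are in mm, angles in rad, forces in N, time in s.
With the tool pointing down it reaches from about 400 to 750 mm from the base axis. Payload 19.5 kg.
Tool frame: the origin (TCP) lies at the very end of the fingers, on their centre line; the grasp point (between the pads) lies 19 mm behind it (grip_point_offset is the distance from the TCP to the grasp point, in mm); z points along the fingers, y is the line along which they close (so a half turn about z gives the same grasp; the last joint's range is limited). The gripper opens to 85 mm and grips with 20 to 120 N. Pads are 22 mm wide; open, the fingers measure 114 mm over their backs; the gripper's body (76 mm by 85 mm) begins 54 mm behind the grasp point. The pads swing forward as they close: fully open they stand 13 mm farther back than shut.
Start: joints at [-1.348, 0.707, -0.028, 1.485, 0.022, 0.951, -0.075], TCP at [150.475, 554.934, 231.268] pointing down, gripper open.
Joint ranges: [-2.71, 2.71], [-0.32, 2.16], [-1.57, 1.52], [0, 2.45], [-1.46, 4.6], [0, 2.02], [-2.83, 2.83]. Speed limits (rad/s): [1.89, 1.89, 2.57, 2.57, 3.01, 3.01, 3.01].

### API

Orientations are given as a unit quaternion [w, x, y, z].
In Python, from bench import * gives the robot as it stands. The module is installed in compiled form; this text tells all that it offers.
- The arm moves only by the shell command python3 -m inch 'ROWS' [FORCE]. ROWS is JSON, a list of rows, each a list of 5 numbers: the closure, from 0 (fully open) to 1 (shut), then the shift along the tool's x, y, z each as a share of 50 cm, from -1 to 1, then the turn about the tool's z as a share of 90 degrees, from -1 to 1. A call has 1 to 12 rows; each row is the pose to reach, as a shift and turn from the pose commanded when the call began, along the tool's axes at that moment; what a row does not reach only later rows make up. A row lasts 1/8 s, in which the tool goes at most 62.5 mm and 10.7 degrees, less where a joint would pass 70% of its speed; a pose out of reach is approached as far as the arm can. A call with a number of a shift or a turn outside -1 to 1 is refused whole. A call with a gripper value outside its range is refused whole. The fingers move at their own pace and stop on an object; FORCE is the grip in N (left out, the last holds). Time passes only in rows, so rows that repeat a pose let the fingers close. It gives the time, the measured TCP pose, the force, the opening and the grip force at its end, in the units of the state.
- observe(): the state, without advancing time (a new reading comes with each control period).
- snapshot(name): name is "scene" or "side" or "wrist"; returns a dict with "frame" (420x560x3 uint8, red, green, blue), "range_z" (420x560 float32, mm along the optical axis (not along the pixel's ray), 0 where there is no reading), "fov_y" (degrees; the focal length in pixels is half the picture's height over the tangent of half this angle, whatever the lens; pixels are square), "cx", "cy" (the principal point, pixels), "eye" and "rotation" of the camera in the world; the wrist camera has in their place "hand_eye" (4x4, takes a point from camera to tool coordinates, whose origin is the TCP and whose axes are the flange's). Camera axes: x right, y up, looking along -z (the intrinsics and any distortion apply to the point x, -y, -z); pixel columns grow to the right and rows downward; lengths in mm; the calibration is good to about 2 mm. The wrist camera is an equidistant fisheye: a pixel r from the principal point sees the ray r / f radians off the axis. A picture is of the moment at which its call begins: read the wrist's pose just before it.
- close_job(): hands the job in; it is judged then, once.
The state is a dict: "clock": time; "joints": joint angles; "joint_velocities": joint speeds; "tau": joint torques, N m; "ee_pos": TCP position; "tool_rot": TCP orientation; "contact_force": force on the tool from outside, world axes, zero at the start; "torque": the same for the moment, N m; "width": finger opening in mm; "grip_force": force on a finger pad.
Only numpy, scipy, OpenCV 4.12 (cv2) and the standard library are available. Lean on these libraries where they do the work, as an engineer would, in place of code of your own. Each camera call takes 0.05 s, during which the arm holds its last target. There are 200 camera calls.

### The job

Pack the four parts of the door lock into the foam tray, each the right way up, flat on the floor of the pocket cut for its shape and wholly inside its outline: the lever handle in the long rectangle, the latch with the rectangular faceplate in the T, the strike plate with the hole in the narrow rectangle, and the key cylinder in the round pocket, keyway up. Leave the latch with the round collar and the blank plate without a hole where they lie; they belong to another door.

Things in the scene. Friction and masses are not known exactly. Their poses are not given: they have to be found in the camera images.
- lever: Steel door lever, standing on its rose, 115 x 54 x 48 mm, 0.35 kg. Origin: mid-length, underside; x from rose to lever tip, z up. Rose: disc 54 mm across, 10 thick, centred at x = -30.5 mm; on it a neck 16 mm across carries the bar, 18 mm wide, 36 to 48 mm high, x = -48 to +57.5. Weight mostly in the rose, centre of mass near x = -26: grip the bar's sides there.
- latch: Door latch lying down, T-shaped from above, 0.15 kg: steel case 62 x 22 x 22 mm (x = -39 to +23 mm), across its end a rectangular faceplate 57 wide, 4 thick, 25 high (x = +23 to +27), then a brass bolt to x = +39. Origin: middle of its 78 mm length, underside; x to the bolt, z up. Grip the case across y at x = -8.
- latch_round: Look-alike that does not belong: case and bolt like the latch's, but with only a round collar 26 mm across instead of the wide faceplate. Loose; 78 mm long; origin and axes as for the latch.
- strike: Strike plate: steel plate 95 x 34 x 4 mm, face up, with an open hole 36 x 22 mm in the middle, on a black dust box 60 x 26 mm and 20 mm high (plate 20 to 24 mm high). Origin: centre of the underside; x along its length, z up. Grip the plate's long edges across y at the middle. 0.15 kg.
- blank: Look-alike that does not belong: the same size as the strike plate, but the plate is blank, with no hole in the middle. Loose; origin and axes as for the strike plate.
- cylinder: Key cylinder standing upright, keyway up, 32 mm high: steel collar 36 mm across from 24 to 32 mm high on a brass body 30 mm across. Origin: centre of the underside; z up; its yaw does not matter. 0.18 kg.
- nest_lever: Lever's place: dark foam insert 148 x 84 x 12 mm, one of four side by side in any order, 85 mm apart, in a fixed grey tray 156 x 350 mm (rim 13 mm above origin). Fixed. Origin: centre of underside; x its long way, away from the robot; z up. Pocket: the longest, a rectangle 133 x 72 mm; either way round. Centred, 8 mm deep, pale floor 4 mm above origin.
- nest_latch: Latch's place: dark foam insert 148 x 84 x 12 mm, one of four side by side in any order, 85 mm apart, in a fixed grey tray 156 x 350 mm (rim 13 mm above origin). Fixed. Origin: centre of underside; x its long way, away from the robot; z up. Pocket: T; stem 40 wide, x = -48 to +14; head 75 wide, x = +14 to +48, for the faceplate. Centred, 8 mm deep, pale floor 4 mm above origin.
- nest_strike: Strike plate's place: dark foam insert 148 x 84 x 12 mm, one of four side by side in any order, 85 mm apart, in a fixed grey tray 156 x 350 mm (rim 13 mm above origin). Fixed. Origin: centre of underside; x its long way, away from the robot; z up. Pocket: narrow rectangle 113 x 52 mm; either way round. Centred, 8 mm deep, pale floor 4 mm above origin.
- nest_cylinder: Cylinder's place: dark foam insert 148 x 84 x 12 mm, one of four side by side in any order, 85 mm apart, in a fixed grey tray 156 x 350 mm (rim 13 mm above origin). Fixed. Origin: centre of underside; x its long way, away from the robot; z up. Pocket: round, 54 mm across. Centred, 8 mm deep, pale floor 4 mm above origin.
Things that resemble listed ones, but are neither listed nor needed, are in the scene too. Leave any green or purple look-alike of the nest_strike alone.

How it is judged (in metres and radians):
At the end, for the whole second after the job is handed in: Lever, latch and strike within 11 mm of their insert's centre along its x and y and 0.4 rad of its long way; cylinder within 12 mm of its pocket's centre; all down on the pocket floor (origin 2 to 7 mm above the insert's), tilted under 0.06 rad, at rest; look-alikes moved under 20 mm (z of lever in the frame of nest_lever between 0.002 and 0.007 m and angle between each of lever, latch, strike, cylinder's own z axis and vertical below 0.06 rad and linear speed of each of lever, latch, strike, cylinder below 0.01 m/s and angular speed of each of lever, latch, strike, cylinder below 0.1 rad/s and x of lever in the frame of nest_lever between -0.011 and 0.011 m and y of lever in the frame of nest_lever between -0.011 and 0.011 m and angle between the x axis of lever and the x axis of nest_lever, either way round below 0.4 rad and z of latch in the frame of nest_latch between 0.002 and 0.007 m and x of latch in the frame of nest_latch between -0.011 and 0.011 m and y of latch in the frame of nest_latch between -0.011 and 0.011 m and angle between the x axis of latch and the x axis of nest_latch, either way round below 0.4 rad and z of strike in the frame of nest_strike between 0.002 and 0.007 m and x of strike in the frame of nest_strike between -0.011 and 0.011 m and y of strike in the frame of nest_strike between -0.011 and 0.011 m and angle between the x axis of strike and the x axis of nest_strike, either way round below 0.4 rad and z of cylinder in the frame of nest_cylinder between 0.002 and 0.007 m and horizontal distance between cylinder and nest_cylinder below 0.012 m and distance of each of latch_round, blank from where it was at the start of the episode below 0.02 m); the robot touches nothing.
It fails at once if a look-alike (round-collar latch or blank plate) is moved 20 mm or more, or tipped (distance of any of latch_round, blank from where it was at the start of the episode above 0.02 m or angle between any of latch_round, blank's own z axis and vertical above 0.4 rad).
It also fails if it takes over 112 s, if anything falls off the work surface, if the arm or the gripper's body presses on something with over 40 N, if the wrist force passes 120 N, or if a joint passes its speed limit or range.

## Working session

There is one attempt and no reset: what is moved stays moved. The work goes in short steps, Python scripts to look and compute and a shell command to move; the robot and the scene stay as the last step left them, time stands still between calls to the robot, and variables do not carry over. Pictures are saved under pics/ and viewed, at most 14 in all, crops included, and the job is handed in when it is done.

```bash
mkdir -p pics; cat > h.py <<'E'
import numpy as np, cv2, json
from bench import *
from scipy.spatial.transform import Rotation as R
def snap(n):
    o=observe(); s=snapshot(n); s['o']=o; return s
def save(s,name): cv2.imwrite('pics/'+name,cv2.cvtColor(s['frame'],cv2.COLOR_RGB2BGR))
def cloud(s):
    f=210/np.tan(np.radians(s['fov_y'])/2); H,W=s['range_z'].shape
    v,u=np.mgrid[:H,:W]; z=s['range_z']
    return world(s,u,v,z)
def world(s,u,v,z):
    f=210/np.tan(np.radians(s['fov_y'])/2)
    x=(u-s['cx'])/f; y=(v-s['cy'])/f
    if 'hand_eye' in s:
        r=np.hypot(x,y)+1e-9; k=np.tan(r)/r; x=x*k; y=y*k
    P=np.stack([x*z,-y*z,-z*np.ones_like(x)],-1)
    if 'hand_eye' in s:
        h=np.array(s['hand_eye']); P=P@h[:3,:3].T+h[:3,3]
        q=s['o']['tool_rot']; M=R.from_quat([q[1],q[2],q[3],q[0]]).as_matrix()
        return P@M.T+np.array(s['o']['ee_pos'])
    return P@np.array(s['rotation']).T+np.array(s['eye'])
E
python3 - <<'E'
from h import *
o=observe();print(o)
for n in ['scene','side']:
    s=snap(n);save(s,n+'0.png');print(n,s['fov_y'],s['cx'],s['cy'],s['eye'],np.round(s['rotation'],3).tolist(),(s['range_z']>0).mean())
    for k in s:
        if k not in('frame','range_z','o'):print(k,end=' ')
E
```

```text
{'clock': 0.0, 'joints': array([-1.34771137,  0.70710469, -0.02761615,  1.48497805,  0.02196255,
        0.95091948, -0.07551308]), 'joint_velocities': array([-0.00012714, -0.00012451, -0.00098325, -0.00169283, -0.00055456,
       -0.00183323, -0.00271065]), 'tau': array([ 3.29708546e-04, -8.83223462e+01,  1.23468976e+00, -2.36155182e+01,
        1.69500540e-02,  6.68234570e-03,  2.53030962e-06]), 'ee_pos': array([150.40211222, 554.70890823, 230.83143103]), 'tool_rot': array([-7.00419244e-05,  1.32023765e-01,  9.91246396e-01, -5.49947706e-04]), 'contact_force': array([ 0.26610712,  0.08602379, -0.08906392]), 'torque': array([ 0.01081889, -0.03115574,  0.02736244]), 'grip_force': 0.0, 'width': 85.39119708231198}
scene 50.68208500356077 267.07557975893513 209.42891050285192 [ 953.22839058  426.15003841 1001.51994347] [0.399, 0.115, 0.27, 0.868] 0.996016156462585
fov_y cx cy eye rotation side 46.11911383992402 277.9388332192736 215.21613183567652 [ 111.70162882 -900.1423656   937.30030673] [0.904, 0.39, -0.073, -0.16] 0.9959821428571428
fov_y cx cy eye rotation
```

```bash
sed -i "s/    return P@np.array(s\['rotation'\]).T.*/    q=s['rotation']; return P@R.from_quat([q[1],q[2],q[3],q[0]]).as_matrix().T+np.array(s['eye'])/" h.py; tail -2 h.py
```

```text
return P@M.T+np.array(s['o']['ee_pos'])
    q=s['rotation']; return P@R.from_quat([q[1],q[2],q[3],q[0]]).as_matrix().T+np.array(s['eye'])
```

View pics/scene0.png

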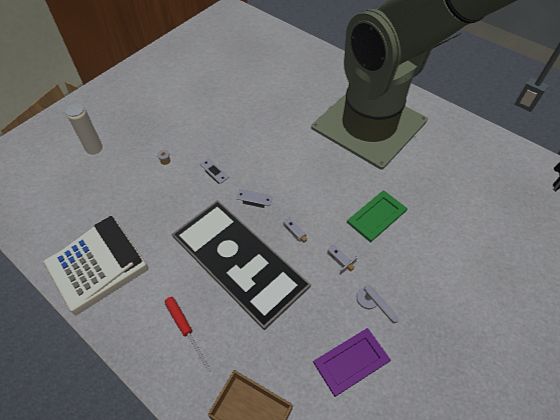

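View pics/side0.png

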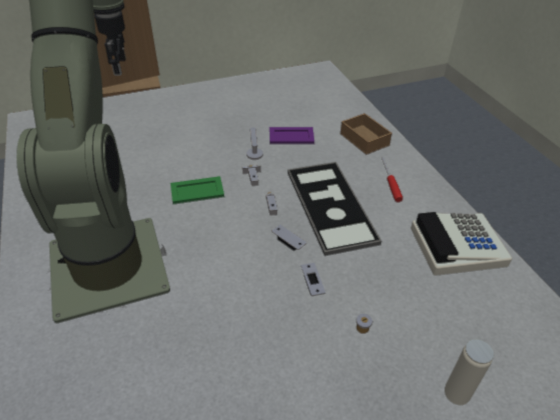

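The scene view shows these things:
- **Tray:** its pockets are long rectangle (208,229), round (227,248), T (246,272) and narrow rectangle (273,293).
- **Strike candidates:** the plate with a hole at (214,171), and the blank at (254,198). I choose the one with the hole.
- **Latch candidates:** the faceplate latch at (341,257), and the round-collar one at (295,229). I choose the faceplate one.
- **Lever:** (375,301).
- **Cylinder:** (164,157). The white bottle at (85,130) isn't it.
- **Nest look-alikes:** green (377,215) and purple (352,360), to be left alone.

```bash
cat > m.py <<'E'
from h import *
S={n:snap(n) for n in('scene','side')}
C={n:cloud(S[n]) for n in S}
for n in S:
    c=C[n]; z=c[...,2]; t=(np.abs(z)<15)&(np.hypot(c[...,0]-500,c[...,1])<400)
    print(n,'table z',np.median(z[t]),np.std(z[t]))
sc=C['scene']
for nm,(u,v) in dict(strike=(214,171),blank=(254,198),rlatch=(295,229),latch=(341,257),lever=(372,301),cyl=(164,157),Lpock=(208,229),round=(227,248),T=(246,272),narrow=(273,293),green=(377,215),purple=(352,360),box=(250,400)).items():
    print(nm,np.round(sc[v,u]))
for n in S:
    c=C[n]; m=((c[...,2]>9)&(c[...,2]<70)&(c[...,0]>250)&(c[...,0]<900)&(np.abs(c[...,1])<500)).astype(np.uint8)
    k,l,st,ce=cv2.connectedComponentsWithStats(m,connectivity=8)
    for i in range(1,k):
        if st[i,4]<40: continue
        p=c[l==i]; top=np.percentile(p[:,2],95); q=p[p[:,2]>top-5] if top>16 else p
        (cx,cy),(w,h),a=cv2.minAreaRect(q[:,:2].astype(np.float32))
        print(n,'px',np.round(ce[i]),st[i,4],'top',round(top,1),'rect',np.round([cx,cy,w,h,a],1))
E
python3 m.py
python3 - <<'E'
import cv2,numpy as np
a=cv2.imread('pics/scene0.png')
cv2.imwrite('pics/crop0.png',cv2.resize(a[140:330,150:410],None,fx=3,fy=3,interpolation=cv2.INTER_CUBIC))
E
```

```text
scene table z -0.4210053240369689 4.540473006126281
side table z 0.06481677745568959 4.109502421206206
strike [ 448. -238.   -0.]
blank [456. -73.  22.]
rlatch [460.  73.  20.]
latch [450. 212.  21.]
lever [492. 333.   9.]
cyl [ 520. -365.   30.]
Lpock [ 600. -110.    1.]
round [610. -29.   7.]
T [630.  55.   9.]
narrow [627. 141.   5.]
green [275. 207.   4.]
purple [634. 376.   3.]
box [842. 261.   5.]
scene px [164. 156.] 128 top 33.6 rect [ 513.4 -373.9   34.4   33.2   42.8]
scene px [215. 170.] 285 top 26.2 rect [ 455.8 -224.4   97.5   34.9   83.1]
scene px [254. 197.] 397 top 25.8 rect [452.8 -74.5  35.9  95.4  25. ]
scene px [244. 265.] 4863 top 17.1 rect [614.6  16.6 352.5 157.5  84.7]
scene px [370. 222.] 449 top 14.3 rect [298.6 205.3  85.4 106.6  82.2]
scene px [105. 256.] 3778 top 68.0 rect [ 815.3 -228.2  153.5   98.7   78.4]
scene px [295. 230.] 258 top 24.3 rect [459.   74.   77.1  22.7  79.3]
scene px [342. 258.] 321 top 24.4 rect [457.  211.7  55.   74.6   7.3]
scene px [377. 302.] 524 top 49.2 rect [499.4 354.3 103.7  19.   75. ]
scene px [183. 323.] 583 top 26.0 rec
[... 333 characters left out ...]
4.] 195 top 49.3 rect [496.7 351.4 104.8  17.5  74.7]
side px [393. 185.] 269 top 26.5 rect [813.6   9.3 100.6  20.5  74.4]
side px [331. 205.] 3101 top 17.8 rect [613.8  15.2 355.8 158.9  84.7]
side px [252. 173.] 189 top 24.2 rect [443.9 207.5  71.6  54.5  73.3]
side px [207. 187.] 309 top 14.8 rect [297.5 202.2  91.3 103.2  82.9]
side px [271. 203.] 169 top 24.5 rect [456.6  71.6  79.1  21.7  79.6]
side px [451. 243.] 3637 top 68.2 rect [ 812.6 -232.1  152.3  101.7   78.2]
side px [288. 237.] 399 top 26.3 rect [451.4 -76.9  36.2  95.   26.8]
side px [312. 279.] 389 top 26.5 rect [ 455.1 -225.8   98.5   34.5   82.9]
side px [363. 322.] 234 top 34.3 rect [ 511.9 -377.8   33.8   33.8   73. ]
```

View pics/crop0.png

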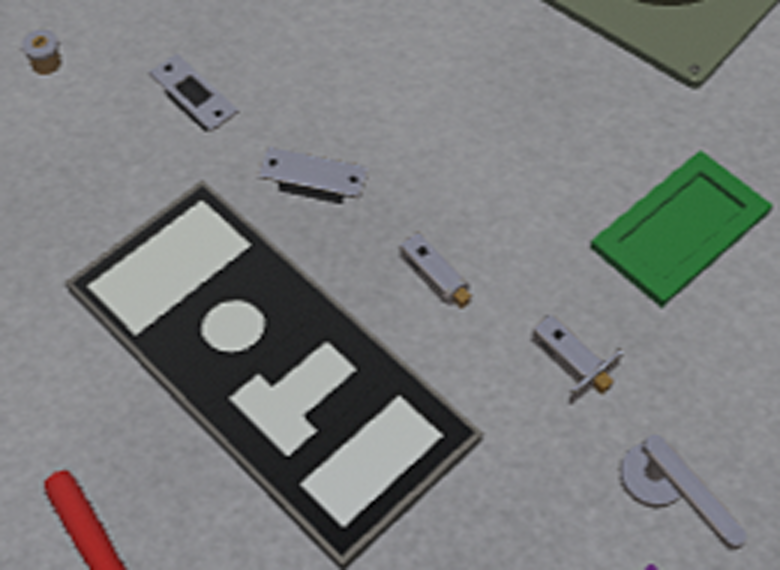

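The crop confirms the choices: the strike has a square hole at crop (193,91), while the plate at (313,173) is blank. The faceplate latch is at (575,355) and the round-collar one at (435,270). The T's head points away from the robot. Next I'll refine the poses and work out the moves.

```bash
cat > m2.py <<'E'
from h import *
S={n:snap(n) for n in('scene','side')}
def plane(s,u,v,z0):
    a=world(s,np.float64(u),np.float64(v),0.);b=world(s,np.float64(u),np.float64(v),1000.)
    t=(z0-a[...,2])/(b[...,2]-a[...,2]); return a+t[...,None]*(b-a)
for n,s in S.items():
    c=cloud(s); I=s['frame'].astype(int)
    tray=(np.abs((c[...,0]-614)-.093*(c[...,1]-16))<78)&(np.abs(c[...,1]-16)<178)
    m=(tray&(I.min(2)>150)).astype(np.uint8)
    k,l,st,ce=cv2.connectedComponentsWithStats(m)
    for i in range(1,k):
        if st[i,4]<60: continue
        v,u=np.nonzero(l==i); p=plane(s,u,v,4.)[:,:2].astype(np.float32)
        (x,y),(w,h),a=cv2.minAreaRect(p); print(n,'pocket',np.round([x,y,w,h,a],1),'mean',np.round(p.mean(0),1))
    # latch
    p=c[(np.hypot(c[...,0]-452,c[...,1]-210)<50)&(c[...,2]>12)]; o=p[:,:2].mean(0); yaw=np.radians(80)
    for _ in range(10):
        d=np.array([np.cos(yaw),np.sin(yaw)]); q=p[:,:2]-o; yl=q@[-d[1],d[0]]; xl=q@d
        k=(abs(yl)<13)&(p[:,2]>18)&(xl<np.percentile(xl[abs(yl)<13],2)+58)
        r=q[k]; o=o+r.mean(0); w,V=np.linalg.eigh(np.cov(r.T)); d=V[:,1]*np.sign(V[1,1]); yaw=np.arctan2(d[1],d[0])
    q=p[:,:2]-o; xl=q@d; yl=q@[-d[1],d[0]]
    k=abs(yl)<12; wide=abs(yl)>17
    print(n,'latch yaw',np.degrees(yaw),'case mid',o,'x range',np.percentile(xl[k],[1,99]),'y',np.percentile(yl[k&(p[:,2]>18)],[1,99]),'plate x',np.median(xl[wide]),wide.sum(),'origin by tail',o+d*(xl[k].min()+39),'by plate',o+d*(np.median(xl[wide])-25))
E
python3 m2.py
cat > to.py <<'E'
# usage: to.py x y z yaw_of_tool_y_deg -> shares
from h import *; import sys
x,y,z,a=map(float,sys.argv[1:5]); o=observe(); q=o['tool_rot']; M=R.from_quat([q[1],q[2],q[3],q[0]]).as_matrix()
d=M.T@(np.array([x,y,z])-o['ee_pos']); ya=np.degrees(np.arctan2(M[1,1],M[0,1]))
t=-((a-ya+180)%360-180)
print('shift',np.round(d/500,4),'turn',round(t/90,4),'pos',np.round(o['ee_pos'],1),'ytool',round(ya,1),'w',round(o['width'],1),'t',o['clock'],'F',np.round(o['contact_force'],1),'J',np.round(o['joints'],2))
E
python3 to.py 490 322 150 -15
```

```text
scene pocket [ 601.1 -113.8   67.7  130.    84.5] mean [ 602.3 -113.3]
scene pocket [608.5 -28.9  47.2  49.   43.1] mean [609.4 -28.3]
scene pocket [617.1  57.2  71.9  92.1  83. ] mean [625.1  55.9]
scene pocket [624.4 141.4  49.6 108.8  84.7] mean [625.8 141.6]
scene latch yaw 82.03958817651188 case mid [448.11087558 204.39403232] x range [-29.26510631  46.84625536] y [-11.00282045  11.36696683] plate x 34.021148331954315 22 origin by tail [449.15822688 211.88387021] by plate [449.36020402 213.32825281]
side pocket [631.3 150.8  38.2 104.9  84.8] mean [630.6 150.6]
side pocket [623.4  65.6  61.1  87.9  85.4] mean [631.8  65.1]
side pocket [614.8 -20.4  36.6  46.8  70.3] mean [615.2 -20.3]
side pocket [ 606.7 -105.1   61.8  126.6   84.6] mean [ 606.  -105.5]
side latch yaw 79.9035043498241 case mid [444.95192255 198.19698595] x range [-28.67448649  46.2829273 ] y [-10.67767632  11.42508639] plate x 36.86272278749156 34 origin by tail [446.2712287  205.60615312] by plate [447.03153509 209.87600147]
shift [-0.7773 -0.2717  0.1624] turn 0.9981 pos [150.5 554.9 231.1] ytool 74.8 w 85.2 t 0.3 F [ 0.1 -0.4 -0.1] J [-1.35  0.71 -0.03  1.48  0.02  0.95 -0.08]
```

```bash
python3 -m inch '[[0,-0.777,-0.272,0.162,0.998],[0,-0.777,-0.272,0.162,0.998],[0,-0.777,-0.272,0.162,0.998],[0,-0.777,-0.272,0.162,0.998],[0,-0.777,-0.272,0.162,0.998],[0,-0.777,-0.272,0.162,0.998],[0,-0.777,-0.272,0.162,0.998],[0,-0.777,-0.272,0.162,0.998],[0,-0.777,-0.272,0.162,0.998],[0,-0.777,-0.272,0.162,0.998],[0,-0.777,-0.272,0.162,0.998],[0,-0.777,-0.272,0.162,0.998]]' 40; python3 to.py 490 322 24 -15; python3 - <<'E'
from h import *
s=snap('wrist');save(s,'w1.png');print(s['cx'],s['cy'],s['fov_y'],np.round(s['hand_eye'],3).tolist(),(s['range_z']>0).mean())
c=cloud(s); 
k=(c[...,2]>36)&(c[...,2]<58)&(np.hypot(c[...,0]-498,c[...,1]-353)<80)
print(k.sum(),cv2.minAreaRect(c[k][:,:2].astype(np.float32)))
E
```

```text
clock: 1.8
ee_pos: [489.8, 322.0, 150.3]
tool_rot: [-0.0, 0.793, 0.609, 0.0]
contact_force: [0.9, 0.3, -0.6]
width: 85.1
grip_force: 0.0
shift [1.000e-04 3.000e-04 2.527e-01] turn 0.0008 pos [489.8 322.  150.3] ytool -14.9 w 85.1 t 1.8 F [ 0.9  0.3 -0.6] J [-0.8   0.85  0.33  1.55 -0.35  0.8  -0.59]
282.0030853882487 207.07541992619326 65.70646984690485 [[-0.001, 0.957, 0.29, 73.704], [1.0, 0.001, 0.0, 0.419], [-0.0, 0.29, -0.957, -143.191], [0.0, 0.0, 0.0, 1.0]] 0.9930654761904761
2885 ((499.14990234375, 354.3370361328125), (104.79505157470703, 17.48423957824707), 74.98320007324219)
```

View pics/w1.png

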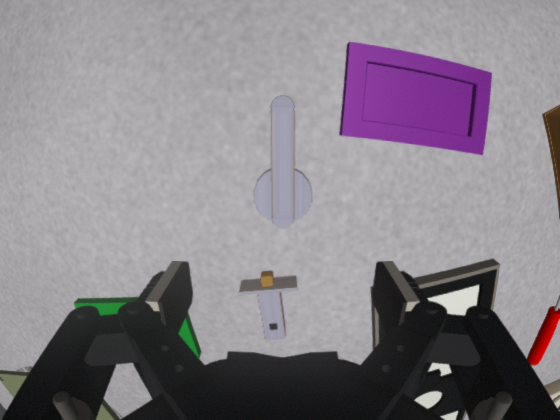

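The wrist view shows the lever centred ahead of the fingers, with the bar from (283,105) to (283,220) and the rose at (283,195). Its depth puts the bar's centre at (499.1,354.3) with yaw 75.0°. Now I'll descend and grip.

```bash
python3 to.py 491.2 324.6 24 -15
```

```text
shift [0.0058 0.0012 0.2527] turn 0.0005 pos [489.9 322.  150.3] ytool -15.0 w 85.5 t 1.85 F [-0.3  0.2 -0.6] J [-0.8   0.85  0.33  1.55 -0.35  0.8  -0.59]
```

```bash
python3 -m inch '[[0,0.006,0.001,0.08,0],[0,0.006,0.001,0.16,0],[0,0.006,0.001,0.22,0],[0,0.006,0.001,0.253,0],[0,0.006,0.001,0.253,0],[1,0.006,0.001,0.253,0],[1,0.006,0.001,0.253,0],[1,0.006,0.001,0.253,0],[1,0.006,0.001,0.253,0],[1,0.006,0.001,0.253,0],[1,0.006,0.001,0.253,0],[1,0.006,0.001,0.253,0]]' 60; python3 to.py 491.2 324.6 120 -15
```

```text
clock: 3.35
ee_pos: [491.1, 324.9, 24.2]
tool_rot: [-0.0, 0.793, 0.609, 0.0]
contact_force: [-1.7, -1.0, 7.2]
width: 16.9
grip_force: 59.0
shift [-0.0005  0.0003 -0.1915] turn 0.0002 pos [491.1 324.9  24.2] ytool -15.0 w 16.9 t 3.35 F [-1.7 -1.   7.2] J [-0.76  1.04  0.25  1.61 -0.42  0.55 -0.53]
```

```bash
python3 -m inch '[[1,0,0,-0.05,0],[1,0,0,-0.12,0],[1,0,0,-0.19,0],[1,0,0,-0.19,0]]'; python3 to.py 576.5 -108.6 120 -95.3
```

```text
clock: 3.85
ee_pos: [491.8, 325.2, 120.7]
tool_rot: [0.0, 0.793, 0.609, 0.002]
contact_force: [0.7, 0.4, -4.5]
width: 17.0
grip_force: 59.6
shift [-7.943e-01  3.880e-01  4.000e-04] turn 0.8923 pos [491.8 325.2 120.7] ytool -15.0 w 17.0 t 3.85 F [ 0.7  0.4 -4.5] J [-0.79  0.9   0.32  1.56 -0.37  0.74 -0.57]
```

```bash
python3 -m inch '[[1,-0.1,0.05,0,0.1],[1,-0.18,0.09,0,0.2],[1,-0.26,0.13,0,0.3],[1,-0.34,0.17,0,0.4],[1,-0.42,0.21,0,0.5],[1,-0.5,0.25,0,0.6],[1,-0.58,0.285,0,0.7],[1,-0.66,0.32,0,0.8],[1,-0.74,0.36,0,0.87],[1,-0.794,0.388,0,0.892],[1,-0.794,0.388,0,0.892],[1,-0.794,0.388,0,0.892]]'; python3 to.py 576.5 -108.6 29 -95.3; python3 - <<'E'
from h import *
s=snap('wrist');save(s,'w2.png');c=cloud(s)
np.save('w2.npy',c)
k=(c[...,2]>110)&(c[...,2]<165)&(np.abs(c[...,0]-620)<90)&(np.abs(c[...,1]+110)<60)
print(k.sum(),np.percentile(c[k][:,2],[5,50,95]),cv2.minAreaRect(c[k][:,:2].astype(np.float32)))
E
```

```text
clock: 5.35
ee_pos: [575.4, -108.1, 118.0]
tool_rot: [-0.0, 0.999, -0.046, -0.001]
contact_force: [0.2, 0.5, -2.6]
width: 16.8
grip_force: 59.7
shift [0.0025 0.0009 0.1779] turn 0.0008 pos [ 575.4 -108.1  118. ] ytool -95.2 w 16.8 t 5.35 F [ 0.2  0.5 -2.6] J [-0.14  0.95  0.59  1.58 -0.67  0.82 -0.94]
13981 [138.02052065 142.15058587 161.99396847] ((605.2576904296875, -112.37382507324219), (80.4779052734375, 81.33071899414062), 42.05860137939453)
```

View pics/w2.png

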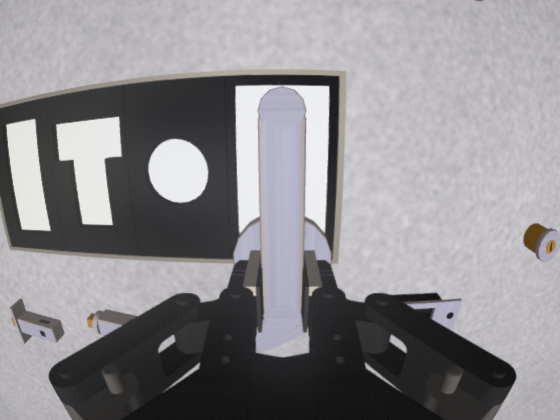

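The wrist view shows the lever over the white long pocket (235–328, 85–), tip pointing away and well centred in the sideways direction. I'll check the pocket centre from this view, and the tilt of the held lever.

```bash
python3 - <<'E'
import numpy as np,cv2
c=np.load('w2.npy'); I=cv2.imread('pics/w2.png').astype(int)
m=((I.min(2)>205)&(c[...,2]<30)&(c[...,0]>500)).astype(np.uint8)
k,l,st,ce=cv2.connectedComponentsWithStats(m)
for i in range(1,k):
    if st[i,4]<300: continue
    p=c[l==i]; print(np.round(ce[i]),st[i,4],'z',np.median(p[:,2]).round(1),'mean',p.mean(0).round(1),'lo',np.percentile(p,.5,0).round(1),'hi',np.percentile(p,99.5,0).round(1),cv2.minAreaRect(p[:,:2].astype(np.float32)))
b=c[120:225,272:294]; p=b.reshape(-1,3); A=np.c_[p[:,:2],np.ones(len(p))]; print('bar slope',np.linalg.lstsq(A,p[:,2],rcond=None)[0], p[:,2].mean())
t=(I.max(2)<60)&(c[...,2]>3)&(c[...,2]<25)&(c[...,0]>540)&(c[...,0]<690); print('insert top z',np.median(c[t][:,2]))
E
```

```text
[248. 151.] 3023 z 7.6 mean [620.7 -85.4   7.6] lo [ 559.  -107.9    5.9] hi [671.7 -71.9   9.5] ((612.220458984375, -91.57795715332031), (33.184486389160156, 118.30499267578125), 83.52397155761719)
[316. 150.] 3060 z 7.6 mean [ 616.5 -138.8    7.6] lo [ 553.1 -151.3    5.9] hi [ 667.7 -124.8    9.4] ((608.8421630859375, -131.0124969482422), (33.96673583984375, 117.77294158935547), 85.66557312011719)
[ 91. 163.] 4248 z 7.5 mean [629.3  58.6   7.5] lo [573.2  23.2   5.9] hi [668.4  91.9   9.3] ((619.8775024414062, 60.836151123046875), (70.68306732177734, 95.33056640625), 84.7389907836914)
[ 27. 175.] 3020 z 7.5 mean [629.2 145.4   7.5] lo [572.4 120.8   5.9] hi [683.5 171.6   9.3] ((627.8865356445312, 146.39056396484375), (46.63514709472656, 112.47150421142578), 84.06304931640625)
[178. 171.] 2869 z 7.6 mean [611.6 -25.8   7.6] lo [586.1 -49.7   5.9] hi [636.6  -0.7   9.3] ((611.4391479492188, -25.106426239013672), (51.482975006103516, 51.7014274597168), 73.0001220703125)
bar slope [1.18185001e-01 4.14664872e-03 6.92530204e+01] 142.88121838910976
insert top z 15.51212653293122
```

```bash
python3 - <<'E'
from h import *
c=np.load('w2.npy'); I=cv2.imread('pics/w2.png').astype(int)
def fit(p):
    for _ in range(3):
        A=np.c_[p[:,:2]-p[:,:2].mean(0),np.ones(len(p))]; s=np.linalg.lstsq(A,p[:,2],rcond=None)[0]; r=abs(p[:,2]-A@s); p=p[r<3*np.median(r)+.1]
    return s.round(3),p.mean(0).round(1)
m=(I.min(2)>205)&(c[...,2]<30)&(c[...,0]>500); print('floor',fit(c[m]))
t=c[20:60,50:500].reshape(-1,3); print('table',fit(t))
for n in('scene','side'):
    s=snap(n); d=cloud(s); o=s['o']['ee_pos']
    k=(d[...,2]>120)&(d[...,2]<160)&(d[...,0]>590)&(d[...,0]<670)&(abs(d[...,1]+112)<25); p=d[k]
    print(n,k.sum(), fit(p) if k.sum()>20 else '', cv2.minAreaRect(p[:,:2].astype(np.float32)) if k.sum()>5 else '')
E
```

```text
floor (array([ 0.   , -0.   ,  7.574]), array([622.1,  -3.6,   7.6]))
table (array([-0.001, -0.   ,  0.599]), array([ 7.158e+02, -1.144e+02,  6.000e-01]))
scene 226 (array([-3.40000e-02, -1.43000e-01,  1.39684e+02]), array([ 624.7, -109.8,  139.8])) ((623.7034912109375, -111.24639129638672), (21.043027877807617, 68.89915466308594), 82.59114074707031)
side 134 (array([6.50000e-02, 2.76000e-01, 1.39078e+02]), array([ 630.4, -117.8,  139.1])) ((623.7316284179688, -113.87614440917969), (22.94481658935547, 64.46318054199219), 85.88906860351562)
```

```bash
python3 -m inch '[[1,0.003,0,0.05,0],[1,0.0035,0,0.1,0],[1,0.0035,0,0.14,0],[1,0.0035,0,0.15,0],[1,0.0035,0,0.154,0],[1,0.0035,0,0.154,0]]'; python3 to.py 577.2 -108.1 31.5 -95.3
```

```text
clock: 6.25
ee_pos: [577.8, -109.0, 42.4]
tool_rot: [0.0, 0.999, -0.046, 0.0]
contact_force: [0.7, 0.5, -3.8]
width: 16.9
grip_force: 59.6
shift [-0.0014 -0.0018  0.0219] turn 0.0005 pos [ 577.8 -109.    42.4] ytool -95.3 w 16.9 t 6.25 F [ 0.7  0.5 -3.8] J [-0.11  1.06  0.51  1.61 -0.75  0.68 -0.88]
```

```bash
python3 -m inch '[[1,0,0,0.004,0],[1,0,0,0.008,0],[1,0,0,0.01,0],[1,0,0,0.01,0]]'; python3 -m inch '[[1,0,0,0.003,0],[1,0,0,0.006,0],[1,0,0,0.006,0]]';  python3 -m inch '[[1,0,0,0.002,0],[1,0,0,0.004,0],[1,0,0,0.004,0]]'; python3 to.py 577.2 -108.1 31.5 -95.3
```

```text
clock: 6.75
ee_pos: [577.5, -109.1, 36.8]
tool_rot: [0.0, 0.999, -0.046, -0.0]
contact_force: [-0.0, -0.1, -4.8]
width: 16.6
grip_force: 59.7
clock: 7.12
ee_pos: [577.5, -109.1, 33.7]
tool_rot: [0.0, 0.999, -0.046, -0.0]
contact_force: [0.1, -0.2, -3.6]
width: 16.6
grip_force: 59.7
clock: 7.5
ee_pos: [577.5, -109.1, 31.7]
tool_rot: [0.0, 0.999, -0.046, -0.0]
contact_force: [0.4, -1.1, -3.3]
width: 16.7
grip_force: 59.7
shift [-0.0008 -0.0019  0.0005] turn 0.0003 pos [ 577.5 -109.1   31.7] ytool -95.3 w 16.7 t 7.5 F [ 0.4 -1.1 -3.3] J [-0.1   1.07  0.5   1.61 -0.76  0.66 -0.87]
```

```bash
python3 -m inch '[[1,0,0,0.002,0],[1,0,0,0.003,0],[1,0,0,0.003,0]]'; python3 -m inch '[[0.6,0,0,0,0],[0.5,0,0,0,0],[0.5,0,0,0,0],[0.5,0,0,0,0],[0.5,0,0,-0.03,0],[0.5,0,0,-0.08,0],[0.3,0,0,-0.15,0],[0,0,0,-0.24,0],[0,0,0,-0.24,0],[0,0,0,-0.24,0]]'; python3 m.py | grep -v purple | grep px ; python3 - <<'E'
from h import *
s=snap('wrist');c=cloud(s);save(s,'w3.png')
k=(c[...,2]>40)&(c[...,2]<62)&(abs(c[...,0]-605)<80)&(abs(c[...,1]+110)<35); p=c[k]; A=np.c_[p[:,:2]-p[:,:2].mean(0),np.ones(len(p))]; print(k.sum(),cv2.minAreaRect(p[:,:2].astype(np.float32)),np.linalg.lstsq(A,p[:,2],rcond=None)[0])
E
python3 to.py 450 202 130 -9
```

```text
clock: 7.88
ee_pos: [577.6, -109.1, 31.2]
tool_rot: [-0.0, 0.999, -0.046, 0.0]
contact_force: [-5.1, 2.0, 15.5]
width: 16.5
grip_force: 62.2
clock: 9.12
ee_pos: [577.4, -108.9, 150.6]
tool_rot: [-0.0, 0.999, -0.046, 0.0]
contact_force: [0.3, -0.2, -0.3]
width: 85.4
grip_force: 0.0
scene px [164. 156.] 128 top 33.7 rect [ 514.3 -374.8   32.6   33.5   24.6]
scene px [221. 171.] 52 top 26.6 rect [ 443.4 -208.5   68.    10.9   77.9]
scene px [254. 197.] 390 top 26.1 rect [453.  -75.1  36.1  94.5  24.7]
scene px [241. 261.] 5363 top 46.9 rect [ 608.4 -110.7   20.5  104.3   85.2]
scene px [369. 222.] 443 top 14.1 rect [299.1 205.   85.1 107.5  82.4]
scene px [105. 256.] 3784 top 67.9 rect [ 815.7 -228.9  153.7   99.7   78.5]
scene px [295. 230.] 251 top 24.3 rect [458.4  74.6  75.1  22.3  78.3]
scene px [342. 258.] 319 top 24.6 rect [456.1 212.5  51.7  74.    6.3]
scene px [183. 323.] 579 top 25.9 rect [815.9  12.7  99.6  22.   74.1]
scene px [351. 362.] 1232 top 14.0 rect [636.4 376.3  84.5 149.1  70.8]
scene px [252. 392.] 669 top 50.8 rect [848.4 277.5  77.7 139.9  11.6]
side px [291. 1
[... 396 characters left out ...]
  102.5  84.5]
side px [271. 203.] 167 top 24.9 rect [456.1  68.4  72.   21.4  79.3]
side px [451. 243.] 3632 top 68.4 rect [ 811.5 -234.2  152.7   98.2   77.9]
side px [288. 237.] 401 top 27.0 rect [451.2 -76.3  36.2  94.8  26. ]
side px [312. 279.] 391 top 26.6 rect [ 455.3 -226.3   97.3   34.8   82.7]
side px [363. 322.] 230 top 34.5 rect [ 511.7 -378.6   34.1   33.1   64.8]
3038 ((608.6329345703125, -111.92965698242188), (17.127685546875, 104.85759735107422), 85.10057067871094) [-2.27066417e-03 -6.46607623e-03  5.53571026e+01]
shift [-0.3105 -0.596   0.0398] turn -0.9587 pos [ 577.2 -109.   149.7] ytool -95.3 w 85.2 t 9.275 F [-0.   1.1 -0.3] J [-0.16  0.91  0.62  1.55 -0.64  0.89 -0.97]
```

View pics/w3.png

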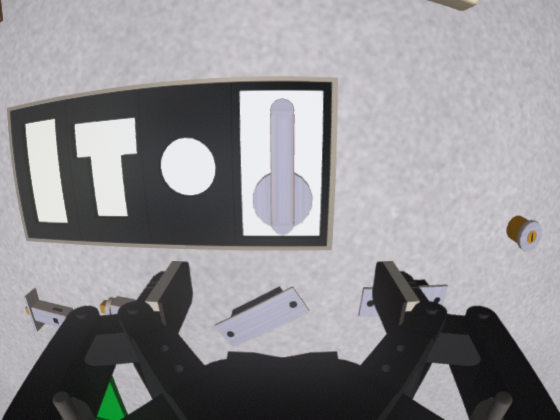

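The wrist view shows the lever flat in its pocket at (283,170), fully inside. The latch is next.

```bash
python3 -m inch '[[0,-0.31,-0.6,0.04,-0.96],[0,-0.31,-0.6,0.04,-0.96],[0,-0.31,-0.6,0.04,-0.96],[0,-0.31,-0.6,0.04,-0.96],[0,-0.31,-0.6,0.04,-0.96],[0,-0.31,-0.6,0.04,-0.96],[0,-0.31,-0.6,0.04,-0.96],[0,-0.31,-0.6,0.04,-0.96],[0,-0.31,-0.6,0.04,-0.96],[0,-0.31,-0.6,0.04,-0.96],[0,-0.31,-0.6,0.04,-0.96]]'; cat > wl.py <<'E'
from h import *; import sys
# wl.py x y radius zmin zmax : minAreaRect of wrist points
x,y,r,a,b=map(float,sys.argv[1:6]); s=snap('wrist'); c=cloud(s); save(s,sys.argv[6])
k=(c[...,2]>a)&(c[...,2]<b)&(np.hypot(c[...,0]-x,c[...,1]-y)<r)
k=cv2.morphologyEx(k.astype(np.uint8),cv2.MORPH_OPEN,np.ones((3,3)))>0
p=c[k]; v,u=np.nonzero(k); A=np.c_[p[:,:2]-p[:,:2].mean(0),np.ones(len(p))]
print(k.sum(),'px',u.min(),u.max(),v.min(),v.max(),'rect',cv2.minAreaRect(p[:,:2].astype(np.float32)),'z',p[:,2].mean(),'slope',np.linalg.lstsq(A,p[:,2],rcond=None)[0][:2])
q=p[:,:2].astype(np.float32); w,V=np.linalg.eigh(np.cov(q.T)); d=V[:,1]; print('mean',q.mean(0),'pca',np.degrees(np.arctan2(d[1],d[0])))
E
python3 wl.py 448 205 27 14 30 w4.png; python3 to.py 447 202 9 -9
```

```text
clock: 10.65
ee_pos: [450.7, 203.9, 130.1]
tool_rot: [0.0, 0.761, 0.649, -0.0]
contact_force: [-0.3, -0.3, -0.6]
width: 85.4
grip_force: 0.0
1647 px 265 291 171 234 rect ((447.8716125488281, 204.97775268554688), (53.11166763305664, 21.119970321655273), 81.39226531982422) z 22.595562307853623 slope [-0.00575767  0.0002999 ]
mean [448.17804 205.79611] pca 81.54186994757114
shift [-0.0048 -0.0066  0.2424] turn 0.0002 pos [450.7 203.9 130.2] ytool -9.0 w 85.3 t 10.7 F [-0.1  0.2 -0. ] J [-0.62  0.77  0.23  1.9  -0.33  0.52 -0.32]
```

View pics/w4.png

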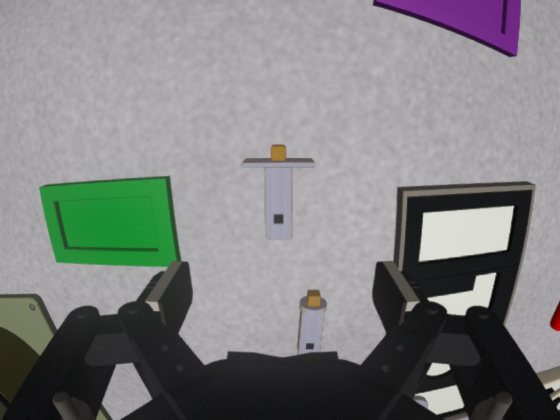

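The wrist view shows the faceplate latch: case (265–291, 168–239), plate at row 162, bolt at (278,152). The round-collar latch is behind it at (313,325). I'll get the latch's position along its axis from the depth.

```bash
python3 - <<'E'
from h import *
s=snap('wrist'); c=cloud(s); d=np.array([np.cos(np.radians(81.5)),np.sin(np.radians(81.5))]); n=np.array([-d[1],d[0]]); o=np.array([448,205])
q=(c[...,:2]-o); xl=q@d; yl=q@n; z=c[...,2]
k=(abs(yl)<9)&(z>18)&(abs(xl)<60); kp=(abs(yl)>14)&(abs(yl)<32)&(z>19)&(xl>5)&(xl<60)
print('case x',np.percentile(xl[k],[0.5,99.5]),'plate x',np.percentile(xl[kp],[2,50,98]),'plate y',np.percentile(yl[kp],[1,99]),'case y',np.percentile(yl[(z>18)&(abs(xl)<15)&(abs(yl)<20)],[1,99]))
E
```

```text
case x [-29.29071542  44.20501432] plate x [ 8.88086747 16.21444087 31.09250973] plate y [-31.66013482  31.37977091] case y [-18.7698926   15.41478118]
```

```bash
python3 to.py 448 205.1 9.5 -8.5; python3 -m inch '[[0,0.001,-0.0055,0.08,-0.005],[0,0.0015,-0.0055,0.16,-0.005],[0,0.0015,-0.0055,0.22,-0.005],[0,0.0015,-0.0055,0.241,-0.005],[0,0.0015,-0.0055,0.241,-0.005],[1,0.0015,-0.0055,0.241,-0.005],[1,0.0015,-0.0055,0.241,-0.005],[1,0.0015,-0.0055,0.241,-0.005],[1,0.0015,-0.0055,0.241,-0.005],[1,0.0015,-0.0055,0.241,-0.005],[1,0.0015,-0.0055,0.241,-0.005],[1,0.0015,-0.0055,0.241,-0.005]]' 40; python3 -m inch '[[1,0,0,-0.02,0],[1,0,0,-0.07,0],[1,0,0,-0.14,0],[1,0,0,-0.18,0],[1,0,0,-0.18,0]]'; python3 to.py 610.8 59.4 99 -95.3
```

```text
shift [ 0.0016 -0.0056  0.2414] turn -0.0051 pos [450.7 203.9 130.2] ytool -9.0 w 85.1 t 10.75 F [ 0.2 -0.1  0. ] J [-0.62  0.77  0.23  1.9  -0.33  0.52 -0.32]
clock: 12.25
ee_pos: [448.3, 205.1, 10.3]
tool_rot: [0.0, 0.757, 0.653, 0.0]
contact_force: [0.2, -0.9, 9.5]
width: 20.7
grip_force: 39.3
clock: 12.88
ee_pos: [448.6, 205.4, 101.2]
tool_rot: [0.0, 0.757, 0.653, 0.001]
contact_force: [0.1, -0.1, -1.5]
width: 20.8
grip_force: 40.0
shift [-0.2414  0.3637  0.0047] turn 0.9654 pos [448.6 205.4 101.2] ytool -8.4 w 20.8 t 12.875 F [ 0.1 -0.1 -1.5] J [-0.6   0.82  0.2   1.93 -0.35  0.43 -0.29]
```

```bash
python3 -m inch '[[1,-0.03,0.04,0,0.1],[1,-0.06,0.08,0,0.2],[1,-0.09,0.12,0,0.3],[1,-0.12,0.16,0,0.4],[1,-0.15,0.2,0,0.5],[1,-0.17,0.24,0,0.6],[1,-0.19,0.28,0,0.7],[1,-0.21,0.31,0,0.8],[1,-0.23,0.34,0,0.9],[1,-0.241,0.364,0.005,0.965],[1,-0.241,0.364,0.005,0.965],[1,-0.241,0.364,0.005,0.965]]'; python3 to.py 610.8 59.4 20 -95.3;  python3 wl.py 600 60 35 95 125 w5.png; cat > pk.py <<'E'
import numpy as np,cv2
from h import *
s=snap('wrist');c=cloud(s);I=s['frame'].astype(int)
m=((I.min(2)>205)&(c[...,2]<30)&(c[...,0]>500)).astype(np.uint8)
k,l,st,ce=cv2.connectedComponentsWithStats(m)
for i in range(1,k):
    if st[i,4]<300: continue
    p=c[l==i]; print(np.round(ce[i]),st[i,4],cv2.minAreaRect(p[:,:2].astype(np.float32)))
E
python3 pk.py
```

```text
clock: 14.38
ee_pos: [609.9, 59.6, 96.9]
tool_rot: [-0.0, 0.999, -0.045, -0.0]
contact_force: [0.7, 0.9, -1.9]
width: 20.8
grip_force: 39.9
shift [0.0019 0.0002 0.1538] turn 0.0019 pos [609.9  59.6  96.9] ytool -95.1 w 20.8 t 14.375 F [ 0.7  0.9 -1.9] J [-0.43  1.03  0.64  1.49 -0.73  0.87 -1.2 ]
6109 px 225 339 229 330 rect ((607.4110717773438, 56.0938720703125), (56.939388275146484, 45.12995910644531), 15.417254447937012) z 110.52409317151456 slope [ 0.04115122 -0.00522761]
mean [611.44965   59.135048] pca 174.9057361689014
[477. 179.] 5360 ((603.5347900390625, -111.65449523925781), (67.44619750976562, 133.06971740722656), 83.5941390991211)
[172. 194.] 8096 ((627.5225830078125, 144.26409912109375), (50.604183197021484, 112.19122314453125), 84.68536376953125)
[282. 160.] 4705 ((645.0238037109375, 56.08158493041992), (74.83082580566406, 43.18254089355469), 84.34105682373047)
[392. 200.] 3085 ((610.8262329101562, -26.935205459594727), (50.6430778503418, 51.2361946105957), 89.29680633544922)
```

View pics/w5.png

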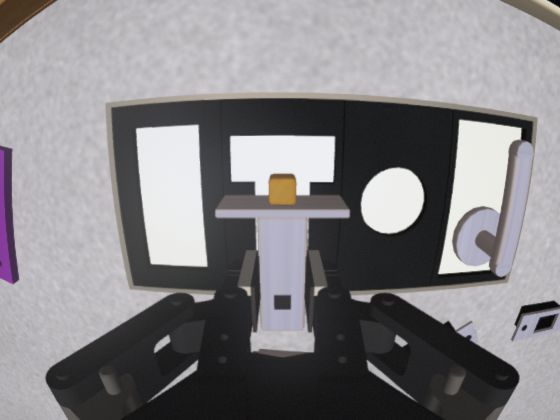

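The latch hangs level over the T, with its faceplate at (282,205) on the head side. I'll lower it, release and lift.

```bash
python3 -m inch '[[1,0.002,0,0.05,0.002],[1,0.002,0,0.1,0.002],[1,0.002,0,0.13,0.002],[1,0.002,0,0.145,0.002],[1,0.002,0,0.153,0.002],[1,0.002,0,0.157,0.002],[1,0.002,0,0.157,0.002]]'; python3 to.py 610.8 59.4 17.3 -95.3
```

```text
clock: 15.35
ee_pos: [611.7, 59.1, 19.1]
tool_rot: [0.0, 0.999, -0.048, 0.0]
contact_force: [0.4, -0.5, -1.6]
width: 20.9
grip_force: 39.9
shift [-0.0018 -0.0004  0.0037] turn -0.0016 pos [611.7  59.1  19.1] ytool -95.4 w 20.9 t 15.35 F [ 0.4 -0.5 -1.6] J [-0.4   1.14  0.57  1.51 -0.81  0.74 -1.15]
```

```bash
python3 -m inch '[[1,-0.002,0,0.002,0],[1,-0.002,0,0.0035,0],[1,-0.002,0,0.0035,0]]'; python3 -m inch '[[0.7,0,0,0,0],[0.6,0,0,0,0],[0.6,0,0,0,0],[0.6,0,0,0,0],[0.6,0,0,-0.03,0],[0.6,0,0,-0.08,0],[0.3,0,0,-0.15,0],[0,0,0,-0.24,0],[0,0,0,-0.26,0],[0,0,0,-0.26,0]]'; python3 wl.py 619 58 60 20 40 w6.png;  python3 to.py 455 -225 130 -7
```

```text
clock: 15.72
ee_pos: [610.5, 59.2, 17.3]
tool_rot: [-0.0, 0.999, -0.048, 0.0]
contact_force: [-2.7, 0.4, 5.3]
width: 20.8
grip_force: 40.6
clock: 16.98
ee_pos: [610.6, 59.3, 147.7]
tool_rot: [-0.0, 0.999, -0.048, 0.0]
contact_force: [-0.2, -0.3, -0.2]
width: 85.4
grip_force: 0.0
2399 px 248 317 145 235 rect ((619.2162475585938, 51.231101989746094), (77.67892456054688, 54.19287109375), 10.017838478088379) z 29.711338175981968 slope [ 0.00033973 -0.00471654]
mean [620.81604   57.918083] pca 174.22210879525073
shift [-0.2551  0.5956  0.0336] turn -0.9828 pos [610.3  59.3 146.8] ytool -95.5 w 85.5 t 17.025 F [ 0.4 -1.1  0.1] J [-0.45  0.97  0.69  1.45 -0.69  0.97 -1.24]
```

View pics/w6.png

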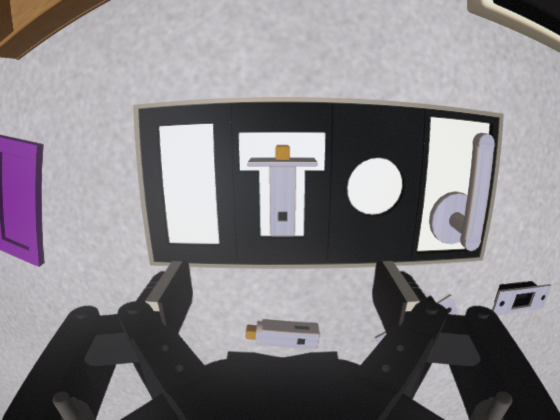

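The latch lies flat in the T, with its plate at (282,162) and its case (270–296, 165–235). Now the strike.

```bash
python3 -m inch '[[0,-0.255,0.596,0.034,-0.983],[0,-0.255,0.596,0.034,-0.983],[0,-0.255,0.596,0.034,-0.983],[0,-0.255,0.596,0.034,-0.983],[0,-0.255,0.596,0.034,-0.983],[0,-0.255,0.596,0.034,-0.983],[0,-0.255,0.596,0.034,-0.983],[0,-0.255,0.596,0.034,-0.983],[0,-0.255,0.596,0.034,-0.983],[0,-0.255,0.596,0.034,-0.983],[0,-0.255,0.596,0.034,-0.983]]'; python3 wl.py 455 -225 62 17 32 w7.png; python3 to.py 455 -225 8.5 -7
```

```text
clock: 18.4
ee_pos: [455.1, -225.2, 129.7]
tool_rot: [-0.0, 0.749, 0.662, -0.0]
contact_force: [-0.0, -0.3, -0.2]
width: 85.4
grip_force: 0.0
3651 px 262 305 145 258 rect ((456.724609375, -225.12425231933594), (95.44402313232422, 33.451568603515625), 82.99858093261719) z 24.61863777844739 slope [-0.00025887  0.00065292]
mean [ 457.16464 -221.54695] pca 82.8568643427154
shift [ 4.000e-04 -2.000e-04  2.425e-01] turn -0.0006 pos [ 455.2 -225.2  129.7] ytool -7.1 w 85.3 t 18.45 F [ 0.3 -0.5  0.8] J [ 0.33  0.77  0.13  1.85 -0.18  0.53  0.45]
```

View pics/w7.png

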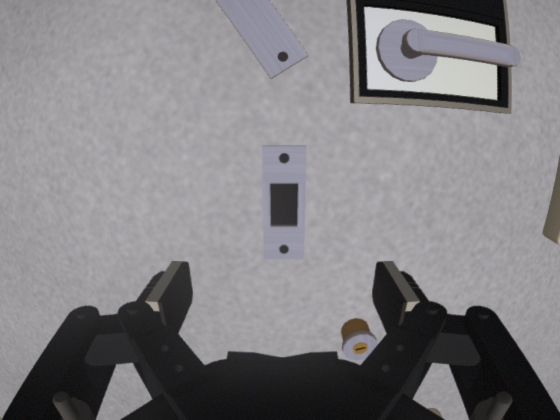

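The strike with its open hole is centred at (284,203). The blank at (262,35) is well clear. I'll grip it.

```bash
python3 -m inch '[[0,0.0005,0.003,0.08,0],[0,0.0005,0.003,0.16,0],[0,0.0005,0.003,0.22,0],[0,0.0005,0.003,0.241,0],[0,0.0005,0.003,0.241,0],[1,0.0005,0.003,0.241,0],[1,0.0005,0.003,0.241,0],[1,0.0005,0.003,0.241,0],[1,0.0005,0.003,0.241,0],[1,0.0005,0.003,0.241,0],[1,0.0005,0.003,0.241,0]]' 40; python3 -m inch '[[1,0,0,-0.02,0],[1,0,0,-0.07,0],[1,0,0,-0.14,0],[1,0,0,-0.18,0],[1,0,0,-0.18,0]]'; python3 to.py 627.3 143.8 98 -95.3;  python3 wl.py 455 -225 42 105 130 w8.png
```

```text
clock: 19.82
ee_pos: [457.1, -225.4, 10.3]
tool_rot: [0.0, 0.749, 0.663, 0.0]
contact_force: [-0.3, 1.8, 11.1]
width: 32.6
grip_force: 38.7
clock: 20.45
ee_pos: [457.3, -225.5, 101.1]
tool_rot: [0.001, 0.749, 0.663, 0.0]
contact_force: [0.3, 0.5, -1.7]
width: 32.7
grip_force: 40.2
shift [0.7744 0.2476 0.0061] turn 0.9814 pos [ 457.3 -225.5  101.1] ytool -7.0 w 32.7 t 20.45 F [ 0.3  0.5 -1.7] J [ 0.33  0.82  0.11  1.87 -0.19  0.46  0.46]
10099 px 211 353 190 348 rect ((455.6871032714844, -225.2449951171875), (83.793701171875, 57.388370513916016), 64.77058410644531) z 115.96252799721641 slope [0.00242555 0.00301906]
mean [ 458.19803 -219.24164] pca 83.0086041395811
```

```bash
python3 -m inch '[[1,0.07,0.02,0,0.1],[1,0.15,0.045,0,0.2],[1,0.23,0.07,0,0.3],[1,0.31,0.1,0,0.4],[1,0.39,0.125,0,0.5],[1,0.47,0.15,0,0.6],[1,0.55,0.175,0,0.7],[1,0.63,0.2,0,0.8],[1,0.7,0.225,0,0.9],[1,0.75,0.24,0,0.95],[1,0.774,0.248,0,0.981],[1,0.774,0.248,0,0.981]]'; python3 to.py 627.3 143.8 20 -95.3;  python3 wl.py 632 143 42 95 125 w9.png; python3 pk.py
```

```text
clock: 22.0
ee_pos: [626.5, 144.2, 98.2]
tool_rot: [0.0, 0.999, -0.045, -0.001]
contact_force: [-0.8, -0.2, -2.0]
width: 32.9
grip_force: 40.2
shift [0.0019 0.0005 0.1565] turn 0.0012 pos [626.5 144.2  98.2] ytool -95.2 w 32.9 t 22.0 F [-0.8 -0.2 -2. ] J [-0.57  1.09  0.72  1.36 -0.78  0.99 -1.34]
10593 px 212 352 178 342 rect ((632.0169677734375, 142.9622802734375), (83.8127670288086, 56.953216552734375), 13.794513702392578) z 112.58011524759743 slope [ 0.00559622 -0.00090496]
mean [638.32947 142.7806 ] pca 174.67370934511956
[282. 155.] 2754 ((668.7364501953125, 139.25912475585938), (51.65010070800781, 28.4200496673584), 84.70365142822266)
[540. 195.] 2825 ((602.8594970703125, -113.45222473144531), (64.82429504394531, 132.69650268554688), 85.00434875488281)
[385. 179.] 3093 ((619.3629760742188, 57.534515380859375), (73.34700775146484, 94.03223419189453), 84.84336853027344)
[479. 210.] 1897 ((610.2428588867188, -28.014881134033203), (48.85336685180664, 50.786319732666016), 27.15085792541504)
```

View pics/w9.png

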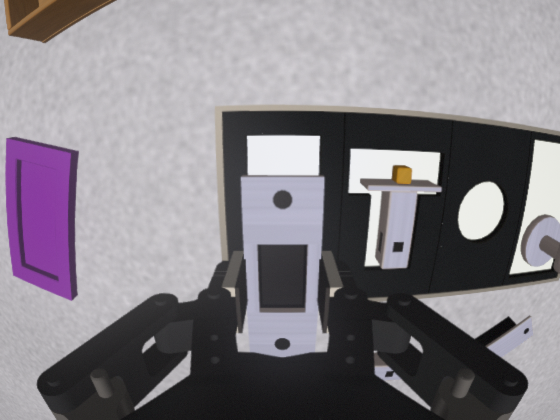

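The strike hangs level over the narrow pocket, lined up with its visible far end at (283,155). I'll lower it.

```bash
python3 -m inch '[[1,0.0005,0.001,0.05,0.001],[1,0.0005,0.001,0.1,0.001],[1,0.0005,0.001,0.13,0.001],[1,0.0005,0.001,0.147,0.001],[1,0.0005,0.001,0.157,0.001],[1,0.0005,0.001,0.159,0.001],[1,0.0005,0.001,0.159,0.001]]'; python3 to.py 626.9 143.6 17.3 -95.3
```

```text
clock: 22.98
ee_pos: [627.4, 143.3, 20.5]
tool_rot: [-0.0, 0.999, -0.047, 0.0]
contact_force: [0.2, 0.4, -1.7]
width: 32.8
grip_force: 40.2
shift [-0.001  -0.0005  0.0064] turn -0.0006 pos [627.4 143.3  20.5] ytool -95.4 w 32.8 t 22.975 F [ 0.2  0.4 -1.7] J [-0.54  1.19  0.66  1.39 -0.85  0.86 -1.29]
```

```bash
python3 -m inch '[[1,-0.001,0,0.003,0],[1,-0.001,0,0.005,0],[1,-0.001,0,0.0055,0],[1,-0.001,0,0.0055,0]]'; python3 -m inch '[[0.55,0,0,0,0],[0.5,0,0,0,0],[0.5,0,0,0,0],[0.5,0,0,-0.01,0],[0.5,0,0,-0.03,0],[0.5,0,0,-0.08,0],[0.3,0,0,-0.15,0],[0,0,0,-0.24,0],[0,0,0,-0.26,0],[0,0,0,-0.26,0]]'; python3 wl.py 627 143 58 25 40 w10.png;  python3 to.py 513 -350 150 -36
```

```text
clock: 23.48
ee_pos: [626.6, 143.4, 17.4]
tool_rot: [-0.0, 0.999, -0.047, -0.0]
contact_force: [-1.2, 1.1, 1.5]
width: 32.6
grip_force: 40.4
clock: 24.72
ee_pos: [626.7, 143.4, 147.7]
tool_rot: [-0.0, 0.999, -0.047, 0.0]
contact_force: [0.9, -1.0, -1.2]
width: 85.2
grip_force: 0.0
3393 px 262 303 144 253 rect ((627.4149780273438, 142.91336059570312), (33.36973190307617, 95.42080688476562), 84.39871978759766) z 31.55696975226637 slope [0.00115105 0.00016734]
mean [630.4025  142.64293] pca 174.47405179003817
shift [-0.1336  1.0038 -0.0063] turn -0.6595 pos [626.4 143.5 146.8] ytool -95.4 w 85.6 t 24.775 F [ 0.1  0.4 -1.2] J [-0.57  1.03  0.76  1.32 -0.74  1.07 -1.37]
```

View pics/w10.png

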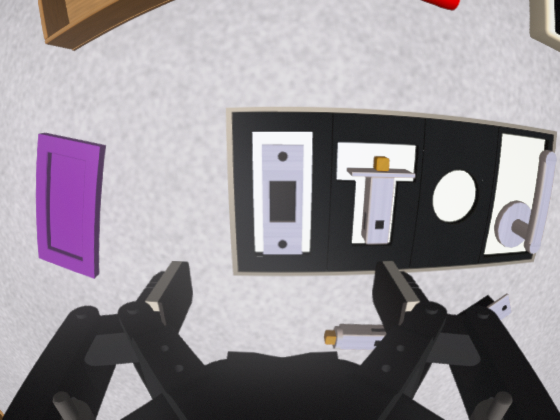

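The strike lies flat in the narrow pocket, centred at (283,198). Last is the cylinder.

```bash
python3 -m inch '[[0,-0.134,1.0,0,-0.66],[0,-0.134,1.0,0,-0.66],[0,-0.134,1.0,0,-0.66],[0,-0.134,1.0,0,-0.66],[0,-0.134,1.0,0,-0.66],[0,-0.134,1.0,0,-0.66],[0,-0.134,1.0,0,-0.66],[0,-0.134,1.0,0,-0.66],[0,-0.134,1.0,0,-0.66],[0,-0.134,1.0,0,-0.66],[0,-0.134,1.0,0,-0.66],[0,-0.134,1.0,0,-0.66]]'; python3 to.py 513 -376 130 -36; python3 wl.py 513 -376 40 26 45 w11.png
```

```text
clock: 26.28
ee_pos: [513.8, -347.0, 147.2]
tool_rot: [-0.0, 0.89, 0.455, 0.0]
contact_force: [0.3, 0.7, 0.6]
width: 85.2
grip_force: 0.0
shift [-0.048   0.0327  0.0344] turn 0.0014 pos [ 513.8 -347.   147.2] ytool -35.9 w 85.2 t 26.275 F [0.3 0.7 0.6] J [ 0.38  0.91  0.37  1.42 -0.38  0.89  0.23]
1254 px 282 322 209 247 rect ((513.7230834960938, -376.80169677734375), (34.16496276855469, 34.11406326293945), 24.158449172973633) z 32.495283373727226 slope [-0.01190725 -0.01679567]
mean [ 514.2834 -375.7957] pca 59.30597294469649
```

```bash
python3 -m inch '[[0,-0.0475,0.0345,0,0],[0,-0.0475,0.0345,0.07,0],[0,-0.0475,0.0345,0.16,0],[0,-0.0475,0.0345,0.23,0],[0,-0.0475,0.0345,0.265,0],[0,-0.0475,0.0345,0.272,0],[0,-0.0475,0.0345,0.272,0]]' 40; python3 -m inch '[[1,0,0,0,0],[1,0,0,0,0],[1,0,0,0,0],[1,0,0,0,0],[1,0,0,0,0],[1,0,0,0,0]]'; python3 -m inch '[[1,0,0,-0.02,0],[1,0,0,-0.07,0],[1,0,0,-0.14,0],[1,0,0,-0.2,0],[1,0,0,-0.2,0]]'; python3 to.py 610.8 -26.7 111 -5.3; python3 wl.py 514 -376 35 115 150 w11.png
```

```text
clock: 27.2
ee_pos: [513.7, -377.8, 12.4]
tool_rot: [0.001, 0.891, 0.454, 0.0]
contact_force: [0.1, -0.7, 0.7]
width: 85.5
grip_force: 0.0
clock: 27.95
ee_pos: [513.4, -377.7, 11.9]
tool_rot: [0.0, 0.891, 0.454, 0.0]
contact_force: [-0.8, 1.7, 7.4]
width: 34.4
grip_force: 39.0
clock: 28.58
ee_pos: [513.9, -378.2, 113.9]
tool_rot: [0.002, 0.891, 0.454, 0.001]
contact_force: [0.2, -0.4, -1.5]
width: 34.0
grip_force: 40.1
shift [ 0.6828 -0.256   0.0047] turn -0.3407 pos [ 513.9 -378.2  113.9] ytool -36.0 w 34.0 t 28.575 F [ 0.2 -0.4 -1.5] J [ 0.43  0.97  0.35  1.37 -0.39  0.86  0.27]
7096 px 207 357 238 319 rect ((516.6909790039062, -378.1961364746094), (35.840850830078125, 57.92138671875), 74.20172882080078) z 134.40306233477446 slope [-0.06458597 -0.08923637]
mean [ 517.0102  -374.50168] pca 144.01265567909903
```

View pics/w11.png

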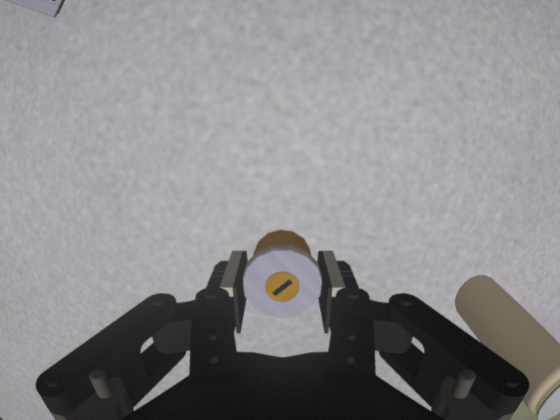

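The cylinder is held keyway up at (283,283). I'll check its top-face tilt, then carry it over.

```bash
python3 -m inch '[[1,0.06,-0.02,0,0],[1,0.14,-0.05,0,0],[1,0.22,-0.08,0,-0.05],[1,0.3,-0.11,0,-0.1],[1,0.38,-0.14,0,-0.15],[1,0.46,-0.17,0,-0.2],[1,0.54,-0.2,0,-0.25],[1,0.6,-0.225,0,-0.3],[1,0.65,-0.245,0,-0.34],[1,0.683,-0.256,0,-0.34],[1,0.683,-0.256,0,-0.34],[1,0.683,-0.256,0,-0.34]]'; python3 to.py 610.8 -26.7 21 -5.3; python3 - <<'E'
from h import *
s=snap('wrist');c=cloud(s);q=c[255:310,255:310].reshape(-1,3); z=np.median(q[:,2]); p=q[abs(q[:,2]-z)<6]
A=np.c_[p[:,:2]-p[:,:2].mean(0),np.ones(len(p))]; print(len(p),p.mean(0),np.linalg.lstsq(A,p[:,2],rcond=None)[0])
E
```

```text
clock: 30.12
ee_pos: [609.9, -27.3, 111.1]
tool_rot: [0.0, 0.74, 0.672, -0.001]
contact_force: [-0.3, 0.1, -0.8]
width: 34.2
grip_force: 40.1
shift [0.0016 0.0018 0.1803] turn -0.002 pos [609.9 -27.3 111.1] ytool -5.5 w 34.2 t 30.125 F [-0.3  0.1 -0.8] J [-0.14  0.93  0.28  1.48 -0.32  0.77  0.17]
3010 [610.42574319 -24.91572019 131.86449134] [-1.80936664e-03 -8.93417636e-03  1.31864491e+02]
```

```bash
python3 -m inch '[[1,0,0.001,0.05,0],[1,0,0.001,0.11,0],[1,0,0.001,0.15,0],[1,0,0.001,0.17,0],[1,0,0.001,0.179,0],[1,0,0.001,0.181,0],[1,0,0.001,0.181,0]]'; python3 to.py 610.8 -26.7 19 -5.3
```

```text
clock: 31.05
ee_pos: [611.0, -26.1, 21.4]
tool_rot: [0.0, 0.739, 0.673, 0.0]
contact_force: [-0.2, -0.2, -1.2]
width: 34.1
grip_force: 40.2
shift [-0.0012 -0.0002  0.0047] turn -0.0007 pos [611.  -26.1  21.4] ytool -5.4 w 34.1 t 31.05 F [-0.2 -0.2 -1.2] J [-0.12  1.07  0.23  1.52 -0.36  0.6   0.2 ]
```

```bash
python3 -m inch '[[1,0,0,0.003,0],[1,0,0,0.005,0],[1,0,0,0.005,0]]'; python3 -m inch '[[0.55,0,0,0,0],[0.5,0,0,0,0],[0.5,0,0,0,0],[0.5,0,0,-0.01,0],[0.5,0,0,-0.03,0],[0.5,0,0,-0.08,0],[0.3,0,0,-0.15,0],[0,0,0,-0.24,0],[0,0,0,-0.26,0],[0,0,0,-0.26,0],[0,0,0,-0.26,0]]'; python3 wl.py 611 -26 30 32 50 w12.png; python3 m.py | grep -E "rect \[ ?4[45]"
```

```text
clock: 31.42
ee_pos: [610.8, -26.0, 18.9]
tool_rot: [0.0, 0.739, 0.673, 0.0]
contact_force: [-2.8, 0.9, 8.5]
width: 34.3
grip_force: 40.9
clock: 32.8
ee_pos: [610.2, -26.0, 147.3]
tool_rot: [-0.001, 0.739, 0.673, -0.001]
contact_force: [-0.1, -0.1, 0.0]
width: 85.9
grip_force: 0.0
1429 px 262 304 181 224 rect ((611.2352905273438, -25.32563018798828), (33.892791748046875, 34.2578125), 39.527645111083984) z 39.64245829932903 slope [-0.00179223 -0.02451613]
mean [611.2678   -24.826061] pca 86.2499496083091
scene px [256. 198.] 342 top 26.0 rect [450.5 -69.3  36.4  82.6  26.3]
scene px [295. 230.] 255 top 24.6 rect [459.   74.4  76.3  21.9  79.5]
side px [271. 203.] 170 top 24.3 rect [456.8  71.4  80.3  21.6  78.5]
side px [288. 237.] 398 top 26.6 rect [452.3 -76.6  36.8  95.7  26.9]
```

View pics/w12.png

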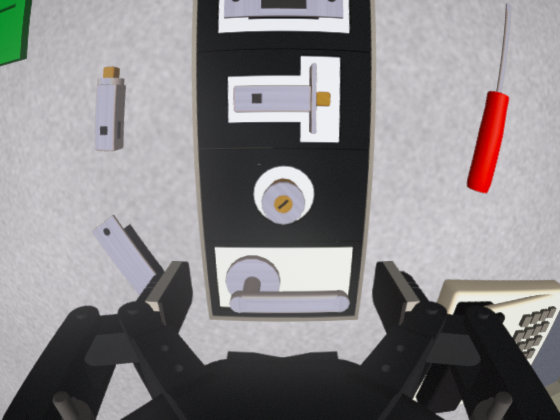

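All four parts are seated: the cylinder, keyway up, is at (283,200) in the round pocket, and the look-alikes haven't moved. I'll hand the job in.

```bash
python3 -c "
from bench import *
print(close_job())"
```

```text
the job is handed in; nothing more can be done
None
```

I placed the lever, latch, strike plate and key cylinder flat in their own pockets, left both look-alikes where they lay, and handed the job in at about 33 s; the hand-in returned no verdict.

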